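# Open the sprung container clamp to the green tag and hold its lock pin home

### The job

Pull up the red lock plunger of the container clamp on the worktop, draw the sprung sliding jaw out to the hole marked by the green tag, and let the pin down into that hole until it is fully home. Never let the jaw snap back, and leave the things round the clamp where they stand. Finish while still gripping the red knob, with the pin held home in the green-tagged hole.

Things in the scene. Friction and masses are not known exactly. Their poses are not given: they have to be found in the camera images.
- clamp: Container clamp screwed to the worktop: aluminium base 100 x 350 x 10 mm. Origin: centre of its underside. y runs along its guide bar, the way the sliding jaw opens; x is across; the tags are on its -x edge. A fixed grey jaw (66 mm wide, 58 high) stands at y = -160 mm; a spring barrel (58 mm high) lies at y = 50 to 171 mm.
- guide_bar: Fixed steel bar along the middle of the clamp, 24 mm wide, its top 34 mm above the worktop. Same origin and axes as the clamp. Four lock holes, 11 mm long along the bar, in its top at y = -90 (home, no tag), -60, -30 and 0 mm.
- slide (a joint): Travel (m) of the blue sliding section (42 mm wide, 58 long, 48 high) along the clamp's +y: 0 home; 0.030, 0.060, 0.090 with the plunger over the three tagged holes; 0.098 end stop. A spring pushes it back with 2 N at home, 5.6 N at 0.090. Weight about 0.35 kg. Its grey jaw (66 mm wide, 58 high) stands 34 mm to the -y side of the plunger axis.
- plunger (a joint): Lift of the lock plunger (m): 0 = pin fully home in a hole, about 0.008 = pin resting on top of the bar between holes, 0.015 = end of the upward pull. A spring pulls it down with about 5 N at 0 and 8 N at 0.015. The pin (8 mm thick, round tip) clears the bar above 0.008.
- knob: Red pull knob on top of the plunger, with black grip rings: upright cylinder 26 mm in diameter, 34 mm high, with free space round it. Origin: centre of its underside, 64 mm above the worktop when the pin is home (2 mm above its 62 mm high steel housing). It rides on the sliding section.
- knob_middle (a point): Point on the knob's axis 20 mm above its underside, 14 mm below its top: where to grip, from above. 84 mm above the worktop when the pin is home.
- pin_tip (a point): Lower tip of the lock pin, on the knob's axis; 26 mm above the worktop when home.
- green_hole (a point): Centre of the mouth of the lock hole marked by the green tag (on top of the guide bar, 34 mm above the worktop). The tag, an upright green tab 18 mm wide and 27 mm high clipped on the base's -x edge, stands 45 mm to the side of it. Yellow and white tags of the same shape mark the other two holes; which hole has which tag varies.
- cup: Specimen cup with orange lid, 61 mm in diameter, 68 mm high, standing by the clamp; origin at the centre of its underside. Leave alone.
- coverglass_box: White and grey cardboard box 55 x 55 x 22 mm by the clamp; origin at the centre of its underside. Leave alone.
- cassette: White flat test cassette 70 x 20 x 5 mm by the clamp; origin at the centre of its underside. Leave alone.
- timer: Pale bench timer with three keys, 64 x 64 x 19 mm, behind the clamp; origin at the centre of its underside. Leave alone.

How it is judged:
By the outcome, as a careful person would: the job done as asked, in the order asked, and still so for the second after the job is handed in, while the arm keeps its last pose, push and grip.
It also fails if it takes over 32 s, if anything falls off the work surface, if the arm or the gripper's body presses on something with over 40 N, if the wrist force passes 120 N, or if a joint passes its speed limit or range.

### The arm

A 6-joint arm with a two-finger parallel gripper is mounted at the origin on a cart in front of the work surface, level with it; the furniture and walls round the work are solid. World frame = base frame: x ahead of the robot, y to its left, z up, the work surface at z = 0. Lengths are in m, angles in degrees, forces in N, time in s.
With the tool pointing down it reaches from about 0.4 to 0.825 m from the base axis. Payload 7 kg.
Tool frame: the origin (TCP) lies between the finger pads; the fingertips stand 19 mm ahead of it and the grasp point (between the pads) is the TCP; x points along the fingers, y is the direction in which the jaws open and shut, and the axes are right-handed (so a half turn about x gives the same grasp; the last joint's range is limited). The gripper opens to 88 mm and grips with 3 to 60 N. Pads are 19 mm wide; open, the fingers measure 130 mm over their backs; the gripper's body (78 mm by 193 mm) begins 47 mm behind the grasp point.
Start: joints at [91.049, 20.546, 0.682, 0, -70.136, -16.507], TCP at [0.18, 0.651, 0.246] pointing down, gripper open.
Joint ranges: [-176.03, 176.03], [-82.01, 121.73], [-58.28, 71.71], [-173.87, 95.51], [-174.79, -0.11], [-173.66, 173.66]. Speed limits (degrees/s): [136.94, 136.94, 172.46, 180, 180, 180].

### API

Orientations are given as [roll, pitch, yaw] about the fixed x, y, z axes, in that order (R = Rz(yaw) Ry(pitch) Rx(roll)).
In Python, from plant import r gives the robot as it stands.
- The arm moves only by the tool send_rows, never from a script. Its argument "plan" is a list of rows, each a list of 2 entries, a list of its own where there are three numbers: the shift along the tool's x, y, z scaled (see below), then the turn, a rotation vector about the tool's x, y, z scaled (see below). A call has exactly 5 rows; each row is the pose to reach, as a shift and turn from the pose measured when the call began, along the tool's axes at that moment; what a row does not reach only later rows make up. The controller multiplies each number of a shift by 0.15 m and each number of a turn by pi/4 rad. A row lasts 1/10 s, in which the tool goes at most 50 mm and 8.59 degrees, less where a joint would pass 70% of its speed; a pose out of reach is approached as far as the arm can. A call with a number of a shift or a turn outside -1 to 1 is refused whole. A call with a gripper value outside its range is refused whole. "jaw" is the opening, from -1 (shut) to 1 (fully open), so that 0 is half open, set as the call begins (left out, the last holds). The fingers move at their own pace and stop on an object; "force" is the grip in N (left out, the last holds). Time passes only in rows, so rows that repeat a pose let the fingers close, or fill a call up. It gives the time, the measured TCP pose, the force and the opening at its end, in the units of the state.
- r.get_state(): the state, without advancing time (a new reading comes with each control period).
- r.capture(name): name is "side" or "top"; returns a dict with "color" (420x560x3 uint8, red, green, blue), "range_z" (420x560 float32, m along the optical axis (not along the pixel's ray), 0 where there is no reading), "mtx" (3x3 intrinsics, pixels), "k1" (the pictures are not rectified: a ray, as slopes to the right and down, at radius r is drawn at 1 + k1 r^2 times it, then the intrinsics apply), "pose" (4x4, takes a point from camera to world coordinates). Camera axes: x right, y down, z forward; pixel columns grow to the right and rows downward; lengths in m; the calibration is good to about 2 mm. A picture is of the moment at which its call begins.
- r.close_job(): hands the job in, once; it reports no verdict.
Trained networks look in a picture, given as the dict that the camera call returned (one of the last four; its "shot" number tells which), for a name from the list of things; names that differ only in an ending like _2 or _b are one class to them, and where a whole thing is asked for, a point or a joint stands for the part that bears it (a point fixed in the world has none). Each returns a list of dicts, best first, with "score" (0 to 1); they miss things now and then, are a little off and sometimes report something else, mostly with a low value. They report only what shows in the picture. A call takes as long as a camera call.
- r.find_in(picture, target): "uv" ([column, row] in pixels, amid what is visible of it).
- r.trace(picture, target): "mask" (420x560 bool, what is visible of it) and "uv" ([column, row] in pixels, amid what is visible of it).
The state is a dict: "time_s": time; "joints": joint angles; "qd": joint speeds; "joint_torque": joint torques, N m; "tcp_pos": TCP position; "eef_rot": TCP orientation; "contact_force": force on the tool from outside, world axes, zero at the start; "moment": the same for the moment, N m; "gripper_width": finger opening in m.
Only numpy, scipy, OpenCV 4.12 (cv2) and the standard library are available. Lean on these libraries where they do the work, as an engineer would, in place of code of your own. Each camera call takes 0.05 s, during which the arm holds its last target. There are 200 camera calls.

## Working session

There is one attempt and no reset: what is moved stays moved. The work goes in short steps, Python scripts to look and compute and a tool call to move; the robot and the scene stay as the last step left them, time stands still between calls to the robot, and variables do not carry over. Pictures are saved under pics/ and viewed, about 8 in all and at most 12, crops included, and the job is handed in when it is done.

Besides the shell and the picture viewer there is one more tool, called after "Emit:" as name(argument=value, ...), one argument or row to a line, values as JSON. send_rows: Moves the arm, as the interface text tells. Its arguments: {"type":"object","properties":{"plan":{"type":"array"},"jaw":{"type":"number"},"force":{"type":"number"}},"required":["plan"]}

```bash
mkdir -p pics
cat > h.py <<'E'
import numpy as np, cv2
from plant import r
def xyz(p,uv,z=None):
    """pixels (N,2) -> world; z: intersect plane z, else use depth"""
    uv=np.atleast_2d(np.array(uv,float)); K=p["mtx"]; 
    s=cv2.undistortPoints(uv[:,None],K,np.array([p["k1"],0,0,0,0.]))[:,0]
    d=np.c_[s,np.ones(len(s))]; R=p["pose"][:3,:3]; t=p["pose"][:3,3]; w=d@R.T
    if z is None:
        k=np.array([p["range_z"][int(round(v)),int(round(u))] for u,v in uv])
    else: k=(z-t[2])/w[:,2]
    return t+w*k[:,None]
def maskpts(p,m):
    v,u=np.nonzero(m&(p["range_z"]>0)); return xyz(p,np.c_[u,v])
E
python3 - <<'E'
from h import *
print(r.get_state())
ims=[]
for n in("top","side"):
    p=r.capture(n); cv2.imwrite(f"pics/{n}0.png",p["color"][:,:,::-1]); print(n,p["pose"].round(3).tolist(),p["k1"],p["mtx"].round(1).tolist())
    for t in("clamp","knob","green_hole","guide_bar","slide","cup","coverglass_box","cassette","timer"):
        try:
            f=r.trace(p,t)
            for q in f[:2]:
                P=maskpts(p,q["mask"]); print(t,round(q["score"],2),np.round(q["uv"]),q["mask"].sum(),np.median(P,0).round(3) if len(P) else None,P.max(0).round(3),P.min(0).round(3))
        except Exception as e: print(t,e)
E
```

```text
{'time_s': 0.0, 'joints': array([ 9.10478723e+01,  2.05903905e+01,  6.33268268e-01, -2.05152273e-02,
       -7.01318491e+01, -1.65068333e+01]), 'qd': array([-0.01835546, -0.07065179, -0.06209858,  0.02817533, -0.02805166,
       -0.03696126]), 'joint_torque': array([-9.13362837e-04, -5.82715023e+01,  2.93074107e+01,  6.99759588e+00,
        7.00330449e-03, -1.49781799e-04]), 'tcp_pos': array([0.17981934, 0.65014978, 0.24462933]), 'eef_rot': array([  94.27809395,   89.90896179, -101.18785424]), 'contact_force': array([ 0.2103222 , -0.0266463 ,  0.16237219]), 'moment': array([ 0.01611229, -0.02730945,  0.02549208]), 'gripper_width': 0.0878409314284652}
top [[0.016, -0.999, 0.046, 0.487], [-1.0, -0.017, -0.026, 0.056], [0.026, -0.046, -0.999, 1.213], [0.0, 0.0, 0.0, 1.0]] -0.12578095061684472 [[546.8, 0.0, 280.8], [0.0, 546.8, 205.3], [0.0, 0.0, 1.0]]
clamp 0.91 [285. 199.] 6839 [0.554 0.02  0.012] [0.641 0.192 0.104] [ 0.467 -0.166 -0.006]
green_hole 0.23 [285. 200.] 7081 [0.554 0.021 0.012] [0.642 0.196 0.104] [ 0.466 -0.165 -0.006]
guide_bar 0.94 [291. 200.] 395 [0.555 0.006 0.034] [
[... 1340 characters left out ...]
84 0.047 0.026] [ 0.412 -0.016 -0.003]
guide_bar 0.94 [265. 249.] 811 [0.568 0.002 0.031] [0.601 0.069 0.048] [ 0.545 -0.124  0.008]
slide 0.58 [228. 266.] 1905 [ 0.585 -0.077  0.048] [0.618 0.062 0.101] [ 0.513 -0.12  -0.001]
cup 0.68 [282. 168.] 1054 [0.444 0.098 0.065] [0.463 0.131 0.072] [ 0.404  0.073 -0.   ]
cup 0.5 [229. 257.] 320 [ 0.584 -0.075  0.095] [ 0.591 -0.061  0.101] [ 0.534 -0.086  0.009]
coverglass_box 0.88 [241. 202.] 937 [0.461 0.011 0.021] [0.484 0.047 0.026] [ 0.41  -0.016 -0.002]
cassette 0.69 [203. 238.] 378 [ 0.483 -0.084  0.004] [ 0.518 -0.071  0.008] [ 0.443 -0.098 -0.002]
timer 0.97 [296. 306.] 1450 [ 0.68  -0.005  0.016] [0.711 0.031 0.021] [ 0.644 -0.036  0.001]
```

View pics/top0.png

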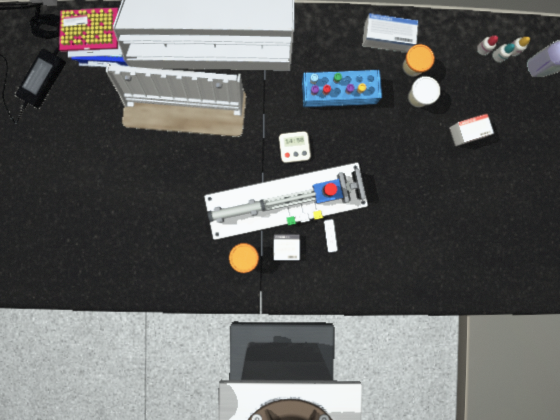

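View pics/side0.png

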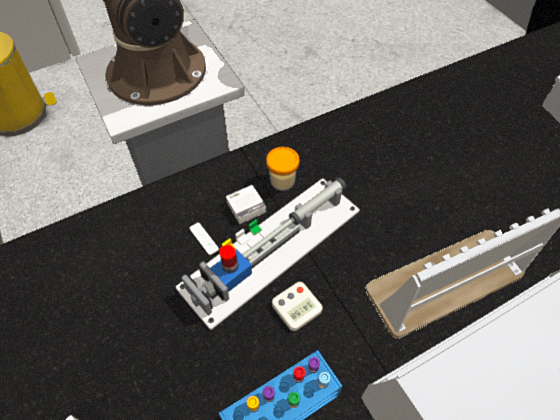

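```bash
cat >> h.py <<'E'
from scipy.spatial.transform import Rotation as Ro
def knob(p,zt=0.098):
    c=p["color"].astype(int); m=(c[:,:,0]>110)&(c[:,:,1]<60)&(c[:,:,2]<60)
    P=np.zeros(m.shape+(3,)); v,u=np.nonzero(m&(p["range_z"]>0)); Q=xyz(p,np.c_[u,v])
    k=(Q[:,2]>.075)&(Q[:,2]<.125)&(Q[:,0]>.45)&(Q[:,0]<.65)&(abs(Q[:,1])<.2); Q=Q[k]; uv=np.c_[u,v][k]
    t=Q[:,2]>np.percentile(Q[:,2],90)-.006
    return Q[t].mean(0), xyz(p,uv[t].mean(0),zt)[0], t.sum()
def T():
    s=r.get_state(); return s,Ro.from_euler('xyz',s["eef_rot"],degrees=True).as_matrix()
E
python3 - <<'E'
from h import *
s,R=T(); print("R",R.round(3).tolist())
for n in("top","side"):
    p=r.capture(n); print(n,"knob",*knob(p))
    f=r.trace(p,"clamp")[0]["mask"]; v,u=np.nonzero(f&(p["range_z"]>0)); P=xyz(p,np.c_[u,v]); b=P[abs(P[:,2]-.010)<.006]
    w=xyz(p,np.c_[u,v],.010)[abs(P[:,2]-.010)<.006][:,:2]
    c,(a,d),ang=cv2.minAreaRect((w*1000).astype(np.float32)); print("base",c,a,d,ang)
    c=p["color"].astype(int); hs=cv2.cvtColor(p["color"],cv2.COLOR_RGB2HSV)
    for nm,lo,hi in(("green",50,85),("yellow",22,34)):
        m=(hs[:,:,0]>=lo)&(hs[:,:,0]<=hi)&(hs[:,:,1]>150)&(hs[:,:,2]>90)
        v,u=np.nonzero(m&(p["range_z"]>0)); Q=xyz(p,np.c_[u,v]); k=(Q[:,0]>.47)&(Q[:,0]<.6)&(abs(Q[:,1])<.15)&(Q[:,2]<.04)
        print(nm,k.sum(),Q[k].mean(0).round(4))
    print("box",[ (np.round(q["uv"])) for q in r.find_in(p,"green_hole")[:2]])
E
```

```text
R [[0.0, -0.266, -0.964], [0.0, -0.964, 0.266], [-1.0, -0.0, -0.0]]
top knob [ 0.56849171 -0.06515969  0.09669901] [ 0.56839461 -0.06501924  0.098     ] 9
base (554.0178833007812, 13.4710693359375) 99.4578857421875 349.3765563964844 13.312950134277344
green 32 [0.5089 0.002  0.0187]
yellow 20 [ 0.5186 -0.0575  0.0219]
box [array([330., 188.])]
side knob [ 0.57901989 -0.07370512  0.09700376] [ 0.57959135 -0.07387081  0.098     ] 178
base (558.7655029296875, 13.485626220703125) 101.74528503417969 347.7375793457031 13.193114280700684
green 102 [0.51   0.0041 0.0159]
yellow 51 [ 0.5155 -0.0516  0.0146]
box [array([254., 231.])]
```

Top view: the knob is at (330,189), the green tag at (291,220), white at (305,217) and yellow at (318,214). That puts green at hole y = 0, so the slide travel is 0.090. The clamp is turned +13.3°.

Emit:
send_rows(
  plan=[
    [[0,0.15,-0.15],[0,0,0]],
    [[0,0.35,-0.34],[0,0,0]],
    [[0,0.55,-0.54],[0,0,0]],
    [[0,0.77,-0.75],[0,0,0]],
    [[0,0.99,-0.96],[0,0,0]],
  ],
  jaw=0.3,
  force=15,
)

```text
time_s: 1.8
tcp_pos: [0.2797, 0.4675, 0.2456]
eef_rot: [-104.7, 90.0, 59.9]
contact_force: [0.3, -0.4, 0.4]
gripper_width: 0.0581
```

Emit:
send_rows(
  plan=[
    [[0,0.2,-0.19],[0,0,0]],
    [[0,0.4,-0.38],[0,0,0]],
    [[0,0.6,-0.58],[0,0,0]],
    [[0,0.8,-0.77],[0,0,0]],
    [[0,0.99,-0.96],[0,0,0]],
  ],
)

```text
time_s: 2.3
tcp_pos: [0.3794, 0.2844, 0.246]
eef_rot: [-106.8, 89.9, 57.8]
contact_force: [1.2, 0.8, -0.4]
gripper_width: 0.0569
```

Emit:
send_rows(
  plan=[
    [[0,0.2,-0.19],[0,0,0]],
    [[0,0.4,-0.38],[0,0,0]],
    [[0,0.6,-0.58],[0,0,0]],
    [[0,0.8,-0.77],[0,0,0]],
    [[0,0.99,-0.96],[0,0,0]],
  ],
)

```text
time_s: 2.8
tcp_pos: [0.4794, 0.1013, 0.2463]
eef_rot: [-118.4, 89.9, 46.2]
contact_force: [1.0, 1.0, -0.2]
gripper_width: 0.057
```

Emit:
send_rows(
  plan=[
    [[0.1,0.2,-0.2],[-0.12,0,0]],
    [[0.2,0.45,-0.44],[-0.27,0,0]],
    [[0.35,0.65,-0.64],[-0.42,0,0]],
    [[0.5,0.85,-0.84],[-0.55,0,0]],
    [[0.6,0.952,-0.944],[-0.638,0,0]],
  ],
)

```text
time_s: 3.3
tcp_pos: [0.5785, -0.0768, 0.1543]
eef_rot: [-102.4, 89.9, 91.0]
contact_force: [0.5, 1.4, -0.1]
gripper_width: 0.0568
```

Run:
```python
from h import *
s,R=T(); print(s["tcp_pos"],s["time_s"],s["contact_force"],"R",R.round(3).tolist())
p=r.capture("side"); print(knob(p)); cv2.imwrite("pics/s1.png",cv2.resize(p["color"][130:340,120:400,::-1],None,fx=2.5,fy=2.5))
p=r.capture("top"); print(knob(p))
```

```text
[ 0.57852811 -0.07676625  0.15430655] 3.3 [ 0.48465669  1.39546103 -0.0509014 ] R [[-0.0, 0.232, -0.973], [0.001, -0.973, -0.232], [-1.0, -0.001, -0.0]]
(array([ 0.57898351, -0.07363464,  0.09690691]), array([ 0.57960746, -0.07381395,  0.098     ]), np.int64(180))Traceback (most recent call last):
  File "<stdin>", line 4, in <module>
  File "h.py", line 19, in knob
    t=Q[:,2]>np.percentile(Q[:,2],90)-.006
             ~~~~~~~~~~~~~^^^^^^^^^^^
    return _quantile_unchecked(
        a, q, axis, out, overwrite_input, method, keepdims, weights)
    return _ureduce(a,
                    func=_quantile_ureduce_func,
    ...<5 lines>...
                    overwrite_input=overwrite_input,
                    method=method)
    r = func(a, **kwargs)
    result = _quantile(arr,
                       quantiles=q,
    ...<2 lines>...
                       out=out,
                       weights=wgt)
    slices_having_nans = np.isnan(arr[-1, ...])
                                  ~~~^^^^^^^^^
IndexError: index -1 is out of bounds for axis 0 with size 0
```

View pics/s1.png

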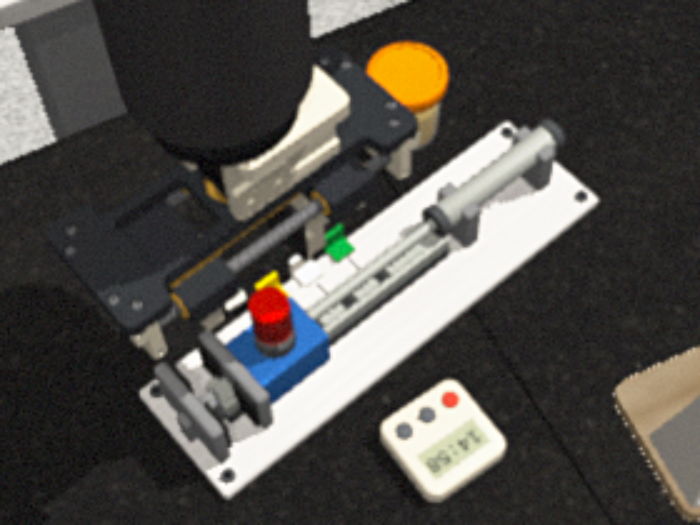

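The gripper is above the clamp and aligned with it. In the crop the knob is at (270,310) and the green tag at (340,242), by the far hole. Next I descend.

Emit:
send_rows(
  plan=[
    [[0.1,-0.02,0.005],[0,0,0]],
    [[0.22,-0.02,0.005],[0,0,0]],
    [[0.35,-0.02,0.005],[0,0,0]],
    [[0.44,-0.02,0.005],[0,0,0]],
    [[0.465,-0.02,0.005],[0,0,0]],
  ],
)

```text
time_s: 3.9
tcp_pos: [0.5752, -0.0734, 0.0824]
eef_rot: [-20.1, 89.7, 173.1]
contact_force: [0.5, -0.5, 0.6]
gripper_width: 0.0568
```

Run:
```python
from h import *
s,R=T(); print(s["tcp_pos"],s["time_s"],s["contact_force"])
p=r.capture("side"); print(knob(p)); cv2.imwrite("pics/s2.png",cv2.resize(p["color"][190:300,140:300,::-1],None,fx=4,fy=4))
s,R=T(); print(s["tcp_pos"],s["time_s"],s["contact_force"],R.round(3).tolist())
```

```text
[ 0.57519878 -0.07339296  0.08236716] 3.9 [ 0.5030066  -0.53004315  0.55578445]
(array([ 0.57874248, -0.0731169 ,  0.09650822]), array([ 0.57959176, -0.07335646,  0.098     ]), np.int64(70))
[ 0.57544759 -0.07341877  0.08256143] 3.95 [ 0.02869239 -0.73460425 -0.10377167] [[-0.005, 0.229, -0.973], [0.001, -0.973, -0.229], [-1.0, -0.002, 0.004]]
```

View pics/s2.png

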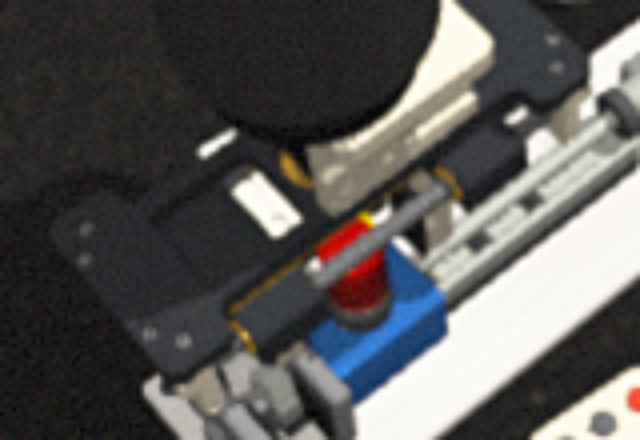

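The knob is between the fingers, at crop (355,270). I close lightly, then read the force.

Emit:
send_rows(
  plan=[
    [[-0.01,0,-0.01],[0,0,0]],
    [[-0.01,0,-0.01],[0,0,0]],
    [[-0.01,0,-0.01],[0,0,0]],
    [[-0.01,0,-0.01],[0,0,0]],
    [[-0.01,0,-0.01],[0,0,0]],
  ],
  jaw=-1,
  force=15,
)

```text
time_s: 4.45
tcp_pos: [0.577, -0.0722, 0.0846]
eef_rot: [-39.6, 89.8, 153.6]
contact_force: [-3.7, 7.4, 5.7]
gripper_width: 0.0255
```

Emit:
send_rows(
  plan=[
    [[0,0,0],[0,0,0]],
    [[0,0,0],[0,0,0]],
    [[0,0,0],[0,0,0]],
    [[0,0,0],[0,0,0]],
    [[0,0,0],[0,0,0]],
  ],
  force=40,
)

```text
time_s: 4.95
tcp_pos: [0.577, -0.0721, 0.0847]
eef_rot: [-41.6, 89.8, 151.6]
contact_force: [-2.1, 2.9, 1.2]
gripper_width: 0.0253
```

Gripped at 25.3 mm. Next I lift about 12 mm.

Emit:
send_rows(
  plan=[
    [[-0.015,0,0],[0,0,0]],
    [[-0.03,0,0],[0,0,0]],
    [[-0.05,0,0],[0,0,0]],
    [[-0.07,0,0],[0,0,0]],
    [[-0.085,0,0],[0,0,0]],
  ],
)

```text
time_s: 5.45
tcp_pos: [0.5769, -0.0721, 0.0974]
eef_rot: [-40.8, 89.7, 152.4]
contact_force: [1.8, 2.8, -8.7]
gripper_width: 0.0254
```

Run:
```python
from h import *
p=r.capture("side"); cv2.imwrite("pics/s3.png",cv2.resize(p["color"][190:300,140:300,::-1],None,fx=4,fy=4))
s,R=T(); print(s["tcp_pos"],s["time_s"],s["contact_force"],s["moment"],s["gripper_width"],R.round(3).tolist())
```

```text
[ 0.57686878 -0.07209155  0.09768063] 5.5 [ 1.58500818  2.52323961 -7.35307519] [ 0.86957035 -0.40142872  0.0402565 ] 0.025037494128266544 [[-0.004, 0.228, -0.974], [0.002, -0.974, -0.228], [-1.0, -0.003, 0.003]]
```

View pics/s3.png

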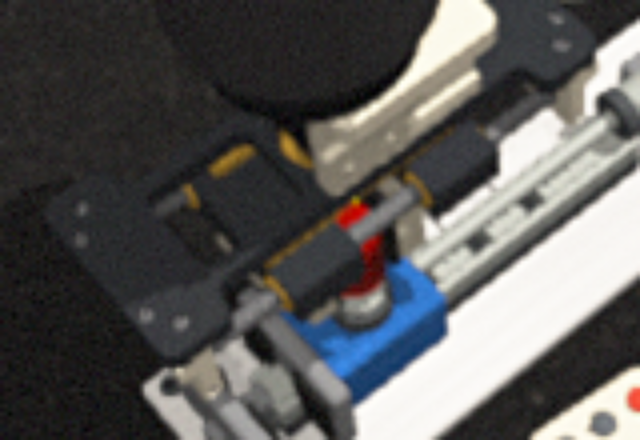

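Lifted 13 mm, with a downward force of 7.4 N, which matches the plunger spring. In the picture the knob is raised off its housing at crop (365,300). Next I draw the slide out along tool -y.

Emit:
send_rows(
  plan=[
    [[0,-0.04,0],[0,0,0]],
    [[0,-0.1,0],[0,0,0]],
    [[0,-0.17,0],[0,0,0]],
    [[0,-0.24,0],[0,0,0]],
    [[0,-0.3,0],[0,0,0]],
  ],
)

```text
time_s: 6.0
tcp_pos: [0.5664, -0.0274, 0.0979]
eef_rot: [-39.2, 89.8, 154.1]
contact_force: [3.7, -3.0, -7.9]
gripper_width: 0.025
```

```bash
cat > st.py <<'E'
from h import *
s,R=T(); d=s["tcp_pos"]-np.array([.5769,-.0721,.0847]); a=np.radians(13.25); y=np.array([-np.sin(a),np.cos(a),0]); x=np.array([np.cos(a),np.sin(a),0])
f=s["contact_force"]; print("t",s["time_s"],"along mm",d@y*1e3,"across",d@x*1e3,"lift",d[2]*1e3,"F along/across/z",(f@y).round(1),(f@x).round(1),f[2].round(1),"w",s["gripper_width"].round(4),"\ny in tool",(R.T@y).round(3),"x in tool",(R.T@x).round(3))
E
python3 st.py
```

```text
Traceback (most recent call last):
  File "st.py", line 3, in <module>
    f=s["contact_force"]; print("t",s["time_s"],"along mm",d@y*1e3,"across",d@x*1e3,"lift",d[2]*1e3,"F along/across/z",(f@y).round(1),(f@x).round(1),f[2].round(1),"w",s["gripper_width"].round(4),"\ny in tool",(R.T@y).round(3),"x in tool",(R.T@x).round(3))
                                                                                                                                                                       ^^^^^^^^^^^^^^^^^^^^^^^^
AttributeError: 'float' object has no attribute 'round'
```

Emit:
send_rows(
  plan=[
    [[0,-0.06,0],[0,0,0]],
    [[0,-0.13,0],[0,0,0]],
    [[0,-0.2,0],[0,0,0]],
    [[0,-0.26,0],[0,0,0]],
    [[0,-0.295,0],[0,0,0]],
  ],
)

```text
time_s: 6.5
tcp_pos: [0.5561, 0.0164, 0.0982]
eef_rot: [-32.4, 89.8, 160.9]
contact_force: [4.4, -5.3, -8.5]
gripper_width: 0.0251
```

```bash
sed -i 's/s\["gripper_width"\].round(4)/round(s["gripper_width"],4)/' st.py
python3 st.py
python3 - <<'E'
from h import *
p=r.capture("side"); cv2.imwrite("pics/s4.png",cv2.resize(p["color"][165:285,180:340,::-1],None,fx=4,fy=4))
E
python3 st.py
```

```text
t 6.5 along mm 90.93172262717779 across 0.05063520260438145 lift 13.47132343817417 F along/across/z -6.1 3.1 -8.5 w 0.0251 
y in tool [ 0.002 -1.    -0.001] x in tool [-0.003  0.001 -1.   ]
t 6.55 along mm 91.33636829347336 across 0.11175075182036712 lift 13.486872661268439 F along/across/z -4.9 3.3 -8.2 w 0.0253 
y in tool [ 0.002 -1.    -0.001] x in tool [-0.003  0.001 -1.   ]
```

View pics/s4.png

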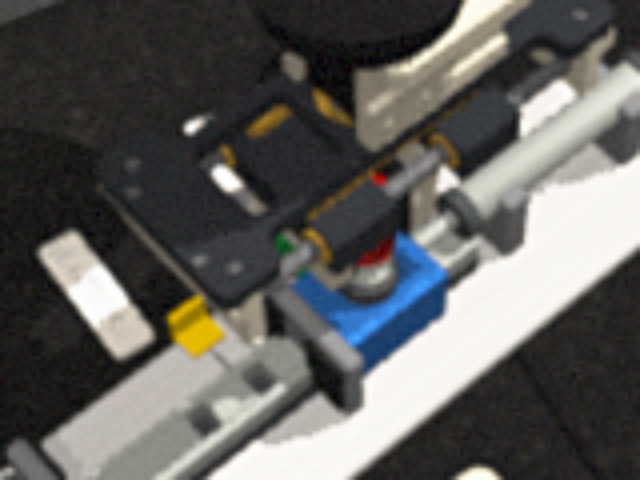

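The slide is at about 91 mm. The green tag shows at crop (285,243) beside the slide, and the two exposed holes lie to the -y side. I correct 1 mm back and lower gently.

Emit:
send_rows(
  plan=[
    [[0,0.008,0],[0,0,0]],
    [[0.01,0.008,0],[0,0,0]],
    [[0.025,0.008,0],[0,0,0]],
    [[0.04,0.008,0],[0,0,0]],
    [[0.05,0.008,0],[0,0,0]],
  ],
)

```text
time_s: 7.05
tcp_pos: [0.5563, 0.0156, 0.0908]
eef_rot: [-29.0, 89.8, 164.3]
contact_force: [4.8, -4.5, -7.3]
gripper_width: 0.0252
```

```bash
python3 st.py
```

```text
t 7.05 along mm 90.11877117442219 across 0.08652201585086436 lift 6.103085139839842 F along/across/z -5.4 3.6 -7.3 w 0.0252 
y in tool [ 0.002 -1.    -0.001] x in tool [-0.003  0.001 -1.   ]
```

Lift is 6 mm, below the bar-top level, and the spring still pulls down, so the pin has entered the hole. I continue down.

Emit:
send_rows(
  plan=[
    [[0.01,0,0],[0,0,0]],
    [[0.02,0,0],[0,0,0]],
    [[0.03,0,0],[0,0,0]],
    [[0.038,0,0],[0,0,0]],
    [[0.042,0,0],[0,0,0]],
  ],
)

```text
time_s: 7.55
tcp_pos: [0.5564, 0.0156, 0.0849]
eef_rot: [-22.5, 89.8, 170.8]
contact_force: [3.4, -5.2, -4.2]
gripper_width: 0.0252
```

```bash
python3 st.py
```

```text
t 7.55 along mm 90.06812880080348 across 0.1129353998562295 lift 0.15515231227929138 F along/across/z -5.8 2.1 -4.2 w 0.0252 
y in tool [ 0.001 -1.    -0.001] x in tool [-0.003  0.001 -1.   ]
```

Emit:
send_rows(
  plan=[
    [[0.003,0,0],[0,0,0]],
    [[0.006,0,0],[0,0,0]],
    [[0.009,0,0],[0,0,0]],
    [[0.009,0,0],[0,0,0]],
    [[0.009,0,0],[0,0,0]],
  ],
)

```text
time_s: 8.05
tcp_pos: [0.5565, 0.0154, 0.0847]
eef_rot: [-9.0, 89.8, -175.6]
contact_force: [1.0, -5.0, 1.1]
gripper_width: 0.0255
```

```bash
python3 st.py
```

```text
t 8.05 along mm 89.79602226376356 across 0.19649024571012988 lift -0.042601052499938175 F along/across/z -5.1 -0.2 1.1 w 0.0255 
y in tool [ 0.    -1.    -0.002] x in tool [-0.003  0.002 -1.   ]
```

Vertical force went from -4 N to +1 N with only 0.2 mm of motion, so the pin is on its stop. I add a slight downward push, then check with a picture.

Emit:
send_rows(
  plan=[
    [[0.006,0,0],[0,0,0]],
    [[0.01,0,0],[0,0,0]],
    [[0.01,0,0],[0,0,0]],
    [[0.01,0,0],[0,0,0]],
    [[0.01,0,0],[0,0,0]],
  ],
)

```text
time_s: 8.55
tcp_pos: [0.5566, 0.015, 0.0846]
eef_rot: [15.1, 89.9, -151.5]
contact_force: [0.1, -6.1, 4.5]
gripper_width: 0.0254
```

```bash
python3 st.py
python3 - <<'E'
from h import *
p=r.capture("side"); cv2.imwrite("pics/s5.png",cv2.resize(p["color"][140:330,150:380,::-1],None,fx=3,fy=3))
for t in("cup","coverglass_box","cassette","timer"):
    for q in r.trace(p,t)[:1]:
        P=maskpts(p,q["mask"]); print(t,round(q["score"],2),np.median(P,0).round(3))
E
python3 st.py
```

```text
t 8.55 along mm 89.43603393133469 across 0.22237199295632726 lift -0.08120988165598308 F along/across/z -5.9 -1.3 4.5 w 0.0254 
y in tool [-0.001 -1.    -0.003] x in tool [-0.002  0.003 -1.   ]
coverglass_box 0.54 [ 0.435 -0.007  0.021]
timer 0.57 [ 0.68  -0.005  0.016]
t 8.8 along mm 89.43699065502537 across 0.2429590546790053 lift -0.0880614834133514 F along/across/z -5.6 -1.8 4.2 w 0.0254 
y in tool [-0.001 -1.    -0.003] x in tool [-0.002  0.003 -1.   ]
```

View pics/s5.png

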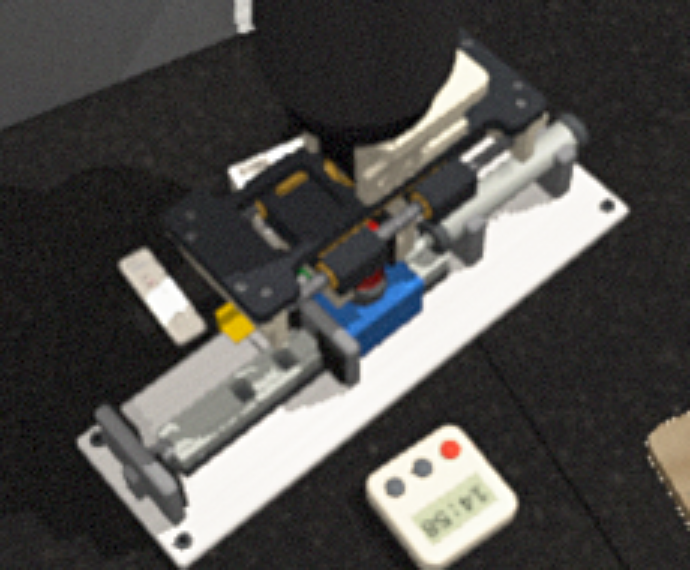

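The knob sits down on its housing at crop (370,285). The slide is beside the green tag at (303,272), and the timer and cassette are unmoved. I hand the job in.

```bash
python3 -c "
from plant import r
print(r.close_job())"
```

```text
the job is handed in; nothing more can be done
None
```

The pin is down in the green-tagged hole, the one furthest out at y = 0, and the gripper still holds the red knob. I gripped the knob at 40 N, lifted it 13 mm, drew the jaw out about 90 mm and lowered the pin into the hole. The job was handed in at about 8.8 s.

**Last checks**
- **Pin home:** the tool was back at its starting grip height, within 0.1 mm. The vertical force had turned from the spring's 4 N pull to a 4 N push against the stop.
- **Jaw position:** travel read 89.4 mm against the 90 mm target, with the jaw spring's 5–6 N still on the gripper. The jaw moved only while held, so it never snapped back.
- **Picture:** the knob sits down on its housing with the slide beside the green tag.
- **Timer and cassette:** the timer measured in the same place as at the start. The network missed the cassette, but it looked unmoved in the picture.
- **Cup and coverglass box, not confirmed:** the gripper hid the cup and part of the box in the last picture. The box's visible part read about 3 cm from its first position, which I put down to that partial view. The gripper's measured path kept clear of both.

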